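# Set the knock-out floor of a tile mould

## Robot

A 6-joint arm with a two-finger parallel gripper is mounted at the origin on a cart in front of the work surface, level with it; the furniture and walls round the work are solid. World frame = base frame: x ahead of the robot, y to its left, z up, the work surface at z = 0. Lengths are in mm, angles in rad, forces in N, time in s.
With the tool pointing down it reaches from about 250 to 775 mm from the base axis. Payload 8.9 kg.
Tool frame: the origin (TCP) lies at the very end of the fingers, on their centre line; the grasp point (between the pads) lies 19 mm behind it; z points along the fingers, y is the line along which they close (so a half turn about z gives the same grasp; the last joint's range is limited). The gripper opens to 85 mm and grips with 20 to 120 N. Pads are 22 mm wide; open, the fingers measure 114 mm over their backs; the gripper's body (76 mm by 85 mm) begins 54 mm behind the grasp point. The pads swing forward as they close: fully open they stand 13 mm farther back than shut.
Start: joints at [0.999, 0.291, -0.153, 1.127, 0, 1.431], TCP at [220.187, 476.594, 196.405] pointing down, gripper open.
Joint ranges: [-2.52, 2.52], [-0.91, 1.74], [-1.3, 1.37], [-1.96, 2.02], [-1.52, 1.47], [-3.14, 3.14]. Speed limits (rad/s): [2.22, 2.22, 2.79, 3.14, 3.14, 3.14].

## Interface

Orientations are given as [roll, pitch, yaw] about the fixed x, y, z axes, in that order (R = Rz(yaw) Ry(pitch) Rx(roll)).
In Python, from rig import * gives the robot as it stands.
- The arm moves only by the tool play_rows, never from a script. Its argument "commands" is a list of rows, each an object with "rot": the turn, a rotation vector about the tool's x, y, z in rad, a list of three; "xyz": the shift along the tool's x, y, z in m, a list of three; "jaw": the closure, from 0 (fully open) to 1 (shut). In form: [{"rot": [ax, ay, az], "xyz": [tx, ty, tz], "jaw": jaw}, ...]. A call has exactly 10 rows; each row shifts and turns the commanded pose from where the row before left it, along the tool's axes as they then stand; what a row does not reach is not made up. A row lasts 1/12 s, in which the tool goes at most 41.7 mm and 7.16 degrees, less where a joint would pass 70% of its speed; a pose out of reach is approached as far as the arm can. A call with a gripper value outside its range is refused whole. The fingers move at their own pace and stop on an object; "newtons" is the grip in N (left out, the last holds). Time passes only in rows, so rows that do not move let the fingers close, or fill a call up. It gives the time, the measured TCP pose, the force, the opening and the grip force at its end, in the units of the state.
- sense(): the state, without advancing time (a new reading comes with each control period).
- grab_frame(name): name is "scene" or "top" or "wrist"; returns the picture (420x560x3 uint8, red, green, blue); there is no depth.
- camera_model(name): a dict with "intrinsics" (3x3 intrinsics, pixels), "T" (4x4, takes a point from camera to world coordinates); the wrist camera has in their place "mount" (4x4, takes a point from camera to tool coordinates, whose origin is the TCP and whose axes are the flange's). Camera axes: x right, y down, z forward; pixel columns grow to the right and rows downward; lengths in mm; the calibration is good to about 2 mm. A picture is of the moment at which its call begins: read the wrist's pose just before it. camera_model takes no time and is no camera call.
- sign_off(): hands the job in; it is judged then, once.
Trained networks look in the newest picture that a camera, given by its name, has taken for a name from the list of things; names that differ only in an ending like _2 or _b are one class to them, and where a whole thing is asked for, a point or a joint stands for the part that bears it (a point fixed in the world has none). Each returns a list of dicts, best first, with "confidence" (0 to 1); they miss things now and then, are a little off and sometimes report something else, mostly with a low value. They report only what shows in the picture. A call takes as long as a camera call.
- spot_in(camera, name): "rect" ([left, top, width, height] in pixels, round what is visible of it).
- masks_of(camera, name): "pixels" (420x560 bool, what is visible of it) and "rect" ([left, top, width, height] in pixels, round what is visible of it).
The state is a dict: "time_s": time; "joint_positions": joint angles; "qvel": joint speeds; "joint_efforts": joint torques, N m; "eef_pos": TCP position; "ee_rot": TCP orientation; "ft_force": force on the tool from outside, world axes, zero at the start; "wrist_torque": the same for the moment, N m; "opening": finger opening in mm; "gripper_force": force on a finger pad.
Only numpy, scipy, OpenCV 4.12 (cv2) and the standard library are available. Lean on these libraries where they do the work, as an engineer would, in place of code of your own. Each camera call takes 0.05 s, during which the arm holds its last target. There are 200 camera calls.

## Task

The knock-out floor of the tile mould has sprung up. Take the wooden tamper from the tray and, touching the mould with nothing else, press the floor squarely down until you feel it reach its stops and both side catches have snapped over it, without leaning on the stops hard, so that it stays down level by itself. Then stand the tamper upright back in the tray, and leave the cup, the glue bottle and the red rubber block undisturbed.

Things in the scene. Friction and masses are not known exactly. Their poses are not given: they have to be found in the camera images.
- tamper_grip (a point): Loose tamper, 0.28 to 0.45 kg, upright in the tray: a square foot 64 x 64 x 28 mm with a flat metal sole, on it an upright square wooden handle 28 x 28 mm, its top 100 mm above the sole. This point is on the handle's axis, 76 mm above the sole, where to grip; z up the handle, x and y square to the sides of handle and foot.
- tamper: The same tamper; origin at the centre of the underside of its sole.
- tray: Shallow wooden tray, fixed, 175 (x) x 251 (y) x 28 mm over all, inside 164 x 240 mm; origin at the centre of its underside, floor 3 mm above that, rim 28 mm.
- mould_rim (a point): Tile mould, fixed: an open square aluminium box on a plywood board, 112 mm square outside, 92 mm inside. This point is the centre of its mouth, level with the rim, 64 mm above the worktop; x and y are square to the walls, z is up.
- mould: The same mould with all its parts; origin on the worktop. In the middle of its +y and -y walls a 22 mm wide brass spring catch pokes in, its nose bevelled on top; 79 mm is clear between the two noses. Outside, their knobs reach 80 mm from the centre, up to 55 mm above the worktop. Both catches snap over the floor's edges when it is at its stops.
- floor_top (a point): Centre of the upper face of the mould's sprung floor, a brass plate 88 x 88 x 6 mm. Sprung up it lies about 4 mm below the rim, cocked by about 1 degree; it can rock 3 degrees either way. z is its normal.
- floor (a joint): How far the floor is pushed down, m; 0 = sprung up. Its springs push up with 4 N at 0, rising 0.22 N per mm; the catches add a hump of up to 9 N some 15 to 10 mm before the bottom, then give way. It hits its stops between 17 and 33 mm, as the tile thickness was set (not reported); then force rises steeply: 18 to 25 N makes sure, over 35 N harms the mould. The catches hold it 2 mm above the stops.
- cup_white: White cup, 76 mm wide, 98 mm high, loose, standing in the same tray; leave it alone. Origin at the centre of its underside.
- red_float: Red rubber sanding block, 76 x 107 x 35 mm, loose on the worktop; leave it alone. Origin at the centre of its underside.
- glue_bottle: White glue bottle with an orange cap, 52 mm wide, 142 mm high, loose on the worktop; leave it alone. Origin at the centre of its underside.

How it is judged (in metres and radians):
On the way:
1. the tamper presses the floor down, level, by more than 15.5 mm (value of joint floor above 0.0155 m and angle between floor_top's own z axis and vertical below 0.04 rad and contact force between tamper and mould above 4 N), for 0.1 s.
At the end, for the whole second after the job is handed in: The mould's floor stays down by itself, held by both catches (13 to 32.5 mm below its sprung-up place) and level within 0.025 rad; the tamper stands upright (within 0.06 rad) and at rest on the tray's floor (value of joint floor between 0.013 and 0.0325 m and angle between floor_top's own z axis and vertical below 0.025 rad and x of tamper in the frame of tray between -0.055 and 0.055 m and y of tamper in the frame of tray between -0.093 and 0.093 m and z of tamper in the frame of tray below 0.008 m and angle between tamper's own z axis and vertical below 0.06 rad and linear speed of tamper below 0.02 m/s); the robot touches nothing.
It fails at once if the tamper presses on the mould with more than 35 N (contact force between tamper and mould above 35 N).
It fails at once if the robot itself touches the mould (contact force between any of the fingers, the arm and mould above 1 N).
It fails at once if the cup, the red rubber block or the glue bottle is moved by more than 20 mm (distance of any of cup_white, red_float, glue_bottle from where it was at the start of the episode above 0.02 m).
It also fails if it takes over 45 s, if anything falls off the work surface, if the arm or the gripper's body presses on something with over 40 N, if the wrist force passes 120 N, or if a joint passes its speed limit or range.

## Working session

There is one attempt and no reset: what is moved stays moved. The work goes in short steps, Python scripts to look and compute and a tool call to move; the robot and the scene stay as the last step left them, time stands still between calls to the robot, and variables do not carry over. Pictures are saved under pics/ and viewed, at most 10 in all, crops included, and the job is handed in when it is done.

Besides the shell and the picture viewer there is one more tool, called after "Emit:" as name([rows], argument=value, ...), one row to a line, values as JSON. play_rows: Moves the arm, as the interface text tells. Its arguments: {"type":"object","properties":{"commands":{"type":"array"},"newtons":{"type":"number"}},"required":["commands"]}

```bash
mkdir -p pics; python3 - <<'E'
from rig import *
import cv2, numpy as np
np.set_printoptions(precision=2,suppress=True)
s=sense();print(s['time_s'],s['eef_pos'],s['ee_rot'],s['opening'],s['ft_force'])
for n in("scene","top"):
    im=grab_frame(n);cv2.imwrite(f"pics/{n}0.png",im[:,:,::-1]);m=camera_model(n);print(n,m['intrinsics'],m['T'])
    for o in("tamper","tray","mould","cup_white","red_float","glue_bottle"):
        print(o,[(d['rect'],round(d['confidence'],2)) for d in spot_in(n,o)[:2]])
print(camera_model('wrist'))
print(sense()['time_s'])
E
```

```text
0.0 [219.92 476.22 195.82] [-3.14 -0.    2.71] 85.08547310456089 [ 0.16 -0.25 -0.9 ]
scene [[414.12   0.   282.01]
 [  0.   414.12 207.41]
 [  0.     0.     1.  ]] [[   0.87   -0.35    0.34  178.7 ]
 [  -0.49   -0.64    0.59 -494.78]
 [   0.01   -0.68   -0.73  707.02]
 [   0.      0.      0.      1.  ]]
tamper [([311.1, 150.7, 35.7, 47.8], 0.65), ([274.5, 126.6, 31.3, 49.6], 0.46)]
tray [([254.2, 139.8, 118.1, 89.1], 0.77)]
mould [([329.5, 257.9, 106.6, 94.8], 0.83)]
cup_white [([272.6, 127.6, 35.1, 47.5], 0.9)]
red_float [([282.6, 309.7, 62.3, 54.2], 0.72)]
glue_bottle [([213.3, 177.0, 25.2, 57.8], 0.75), ([310.3, 151.1, 34.2, 48.3], 0.65)]
top [[446.08   0.   275.72]
 [  0.   446.08 213.05]
 [  0.     0.     1.  ]] [[ -0.02  -0.98   0.18 308.12]
 [ -1.     0.03   0.03 -19.26]
 [ -0.03  -0.18  -0.98 931.14]
 [  0.     0.     0.     1.  ]]
tamper [([223.2, 120.1, 33.9, 41.4], 0.71)]
tray [([157.9, 99.6, 131.1, 109.9], 0.84)]
mould [([362.8, 142.9, 66.3, 72.5], 0.77), ([224.1, 250.4, 29.9, 29.5], 0.15)]
cup_white [([161.1, 134.9, 40.2, 45.9], 0.97), ([221.3, 121.5, 38.3, 39.2], 0.42)]
red_float [([364.6, 227.2, 54.0, 43.3], 0.93)]
glue_bottle [([222.9, 248.7, 31.9, 30.0], 0.6)]
{'intrinsics': array([[296.23,   0.  , 286.66],
       [  0.  , 296.23, 208.97],
       [  0.  ,   0.  ,   1.  ]]), 'mount': array([[  -0.  ,   -0.96,   -0.26,   67.29],
       [   1.  ,   -0.  ,   -0.  ,    0.14],
       [   0.  ,   -0.26,    0.96, -176.61],
       [   0.  ,    0.  ,    0.  ,    1.  ]])}
0.7
```

```bash
python3 - <<'E'
import cv2,numpy as np
t=cv2.imread('pics/top0.png');s=cv2.imread('pics/scene0.png')
a=cv2.resize(t[90:290,150:440],None,fx=2.7,fy=2.7,interpolation=cv2.INTER_CUBIC);cv2.imwrite('pics/ta.png',a)
a=cv2.resize(s[120:370,200:450],None,fx=2.4,fy=2.4,interpolation=cv2.INTER_CUBIC);cv2.imwrite('pics/sa.png',a)
E
```

```text
(no output)
```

View pics/ta.png

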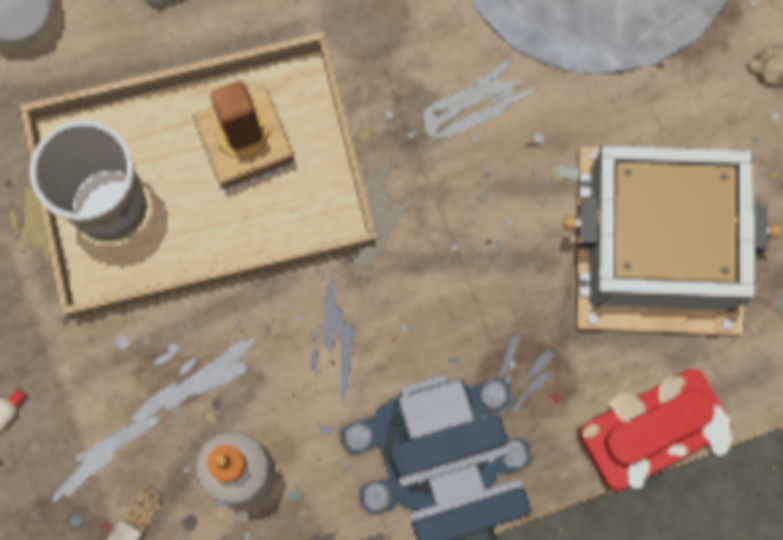

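View pics/sa.png

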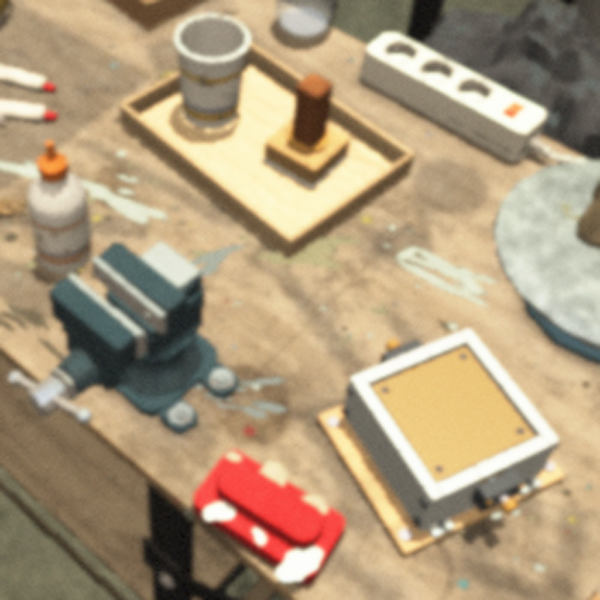

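The top crop shows the tamper (foot corners about (193,116), (263,85), (295,157), (223,185), handle top about (232,97)). The mould rim corners are about (602,147), (750,150), (752,297), (600,292), and the catches lie left and right along the image. The tray is at the left with the cup in its left half, the vise stands in the middle, and the bottle and red block are below.

```bash
cat > h.py <<'E'
import numpy as np, cv2
from scipy.spatial.transform import Rotation as R
from rig import *
np.set_printoptions(precision=3,suppress=True)
def ray(K,T,px,z):
    d=T[:3,:3]@np.linalg.inv(K)@np.array([px[0],px[1],1.]);o=T[:3,3]
    return o+d*(z-o[2])/d[2]
def toolT(s):
    T=np.eye(4);T[:3,:3]=R.from_euler('xyz',s['ee_rot']).as_matrix();T[:3,3]=s['eef_pos'];return T
def proj(K,T,p):
    c=np.linalg.inv(T)@np.append(p,1);u=K@c[:3];return u[:2]/u[2]
def fitsq(P):
    c=P.mean(0);e=[np.arctan2(*(P[(i+1)%4]-P[i])[1::-1]) for i in range(len(P))]
    a=np.angle(np.mean(np.exp(4j*np.array(e))))/4
    return c[:2],np.degrees(a),[np.linalg.norm(P[(i+1)%4]-P[i]) for i in range(len(P))]
E
python3 - <<'E'
from h import *
m=camera_model('top');K,T=m['intrinsics'],m['T']
f=lambda L,z:np.array([ray(K,T,(150+(x-.85)/2.7,90+(y-.85)/2.7),z) for x,y in L])
print('mould',fitsq(f([(602,147),(750,150),(752,297),(600,292)],64)))
print('foot',fitsq(f([(193,116),(263,85),(295,157),(223,185)],31)))
print('handle',fitsq(f([(211,91),(245,82),(253,104),(219,114)],103)))
print('tray',fitsq(f([(22,107),(322,37),(374,238),(68,312)],28)))
print('bottle',f([(225,463)],142),'vise',f([(345,437),(530,450),(440,380)],60),'redfloat',f([(655,430)],35))
m=camera_model('scene');K,T=m['intrinsics'],m['T']
f=lambda L,z:np.array([ray(K,T,(200+(x-.7)/2.4,120+(y-.7)/2.4),z) for x,y in L])
print('mould',fitsq(f([(348,377),(471,330),(558,437),(433,496)],64)))
print('foot',fitsq(f([(266,143),(300,122),(348,143),(314,168)],31)), f([(314,85)],103))
E
```

```text
mould (array([ 545.462, -246.172]), np.float64(-3.7953099464491284), [np.float64(109.55927074925658), np.float64(112.10745016232633), np.float64(110.00716520823168), np.float64(111.17116799274655)])
foot (array([634.283,  76.979]), np.float64(21.933536129700666), [np.float64(60.579628019876765), np.float64(65.15533693905603), np.float64(60.36516720677771), np.float64(62.05884838884395)])
handle (array([637.313,  77.396]), np.float64(16.307209922499634), [np.float64(25.626815378214232), np.float64(18.027412075206843), np.float64(25.72720203029611), np.float64(18.7505809642087)])
tray (array([606.801, 114.636]), np.float64(12.487538592534316), [np.float64(245.61552112450644), np.float64(171.00339838217673), np.float64(242.7987622554254), np.float64(172.5493293004787)])
bottle [[369.388  79.149 142.   ]] vise [[ 392.321    2.097   60.   ]
 [ 379.502 -130.771   60.   ]
 [ 432.079  -68.116   60.   ]] redfloat [[ 393.954 -226.789   35.   ]]
mould (array([ 545.338, -245.603]), np.float64(-4.0853656092765505), [np.float64(112.05227263849602), np.float64(106.03576587999466), np.float64(109.71484086204504), np.float64(109.48610811376452)])
foot (array([631.565,  73.239]), np.float64(19.014436366751344), [np.float64(47.62934724608269), np.float64(54.729896054803774), np.float64(51.018998367432054), np.float64(56.66165836197788)]) [[633.849  76.52  103.   ]]
```

Emit:
play_rows([
  {"rot": [0,0,0.079],"xyz": [0,0,0],"jaw": 0},
  {"rot": [0,0,0.079],"xyz": [0,0,0],"jaw": 0},
  {"rot": [0,0,0.079],"xyz": [0,0,0],"jaw": 0},
  {"rot": [0,0,0.079],"xyz": [0,0,0],"jaw": 0},
  {"rot": [0,0,0.079],"xyz": [0,0,0],"jaw": 0},
  {"rot": [0,0,0.079],"xyz": [0,0,0],"jaw": 0},
  {"rot": [0,0,0.079],"xyz": [0,0,0],"jaw": 0},
  {"rot": [0,0,0.079],"xyz": [0,0,0],"jaw": 0},
  {"rot": [0,0,0.079],"xyz": [0,0,0],"jaw": 0},
  {"rot": [0,0,0.079],"xyz": [0,0,0],"jaw": 0},
])

```text
time_s: 1.53
eef_pos: [220.2, 476.6, 196.4]
ee_rot: [3.142, -0.0, 1.915]
ft_force: [-0.1, 0.0, -0.4]
opening: 85.3
gripper_force: 0.0
```

Emit:
play_rows([
  {"rot": [0,0,0],"xyz": [-0.0258,0.0126,0],"jaw": 0},
  {"rot": [0,0,0],"xyz": [-0.0258,0.0126,0],"jaw": 0},
  {"rot": [0,0,0],"xyz": [-0.0258,0.0126,0],"jaw": 0},
  {"rot": [0,0,0],"xyz": [-0.0258,0.0126,0],"jaw": 0},
  {"rot": [0,0,0],"xyz": [-0.0258,0.0126,0],"jaw": 0},
  {"rot": [0,0,0],"xyz": [-0.0258,0.0126,0],"jaw": 0},
  {"rot": [0,0,0],"xyz": [-0.0258,0.0126,0],"jaw": 0},
  {"rot": [0,0,0],"xyz": [-0.0258,0.0126,0],"jaw": 0},
  {"rot": [0,0,0],"xyz": [-0.0258,0.0126,0],"jaw": 0},
  {"rot": [0,0,0],"xyz": [-0.0258,0.0126,0],"jaw": 0},
])

```text
time_s: 2.37
eef_pos: [427.6, 275.9, 196.5]
ee_rot: [3.141, -0.0, 1.919]
ft_force: [-0.4, 0.4, 0.7]
opening: 85.5
gripper_force: 0.0
```

Emit:
play_rows([
  {"rot": [0,0,0],"xyz": [-0.0258,0.0126,0],"jaw": 0},
  {"rot": [0,0,0],"xyz": [-0.0258,0.0126,0],"jaw": 0},
  {"rot": [0,0,0],"xyz": [-0.0258,0.0126,0],"jaw": 0},
  {"rot": [0,0,0],"xyz": [-0.0258,0.0126,0],"jaw": 0},
  {"rot": [0,0,0],"xyz": [-0.0258,0.0126,0],"jaw": 0},
  {"rot": [0,0,0],"xyz": [-0.0258,0.0126,0],"jaw": 0},
  {"rot": [0,0,0],"xyz": [-0.0258,0.0126,0],"jaw": 0},
  {"rot": [0,0,0],"xyz": [-0.0258,0.0126,0],"jaw": 0},
  {"rot": [0,0,0],"xyz": [-0.0258,0.0126,0],"jaw": 0},
  {"rot": [0,0,0],"xyz": [-0.0258,0.0126,0],"jaw": 0},
])

```text
time_s: 3.2
eef_pos: [633.9, 76.3, 196.4]
ee_rot: [3.142, -0.0, 1.919]
ft_force: [1.2, 0.5, 0.4]
opening: 85.5
gripper_force: 0.0
```

```bash
python3 - <<'E'
from h import *
s=sense();print(s['time_s'],s['eef_pos'],s['ee_rot'],s['joint_positions'],s['ft_force'])
im=grab_frame('wrist');cv2.imwrite('pics/w1.png',im[:,:,::-1])
for d in spot_in('wrist','tamper')[:2]:print(d)
a=cv2.resize(im[:,:,::-1],None,fx=1.4,fy=1.4,interpolation=cv2.INTER_CUBIC);cv2.imwrite('pics/w1b.png',a)
E
```

```text
3.2 [633.934  76.285 196.351] [ 3.142 -0.     1.919] [0.005 0.513 0.185 1.243 0.    1.228] [1.189 0.469 0.377]
{'rect': [261.0, 155.1, 54.9, 54.1], 'confidence': 0.57}
```

View pics/w1b.png

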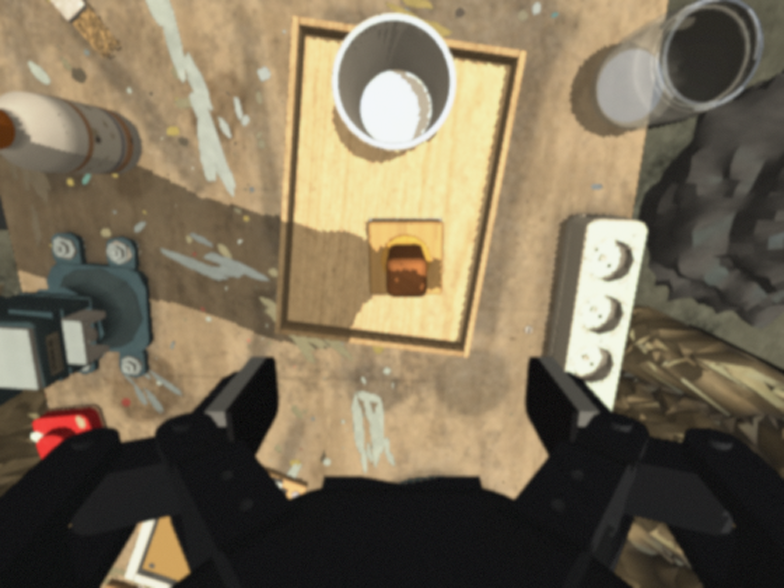

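The wrist view shows the tamper squarely between the finger directions: foot corners about (368,220), (443,221), (441,296), (370,294), with the handle top's near face at about (407,283). The cup is clear of it.

```bash
python3 - <<'E'
from h import *
s=sense();m=camera_model('wrist');K=m['intrinsics'];T=toolT(s)@m['mount']
f=lambda L,z:np.array([ray(K,T,((x-.2)/1.4,(y-.2)/1.4),z) for x,y in L])
print(fitsq(f([(368,220),(443,221),(441,296),(370,294)],31)))
print(fitsq(f([(389,271),(426,271),(424,297),(389,297)],103)))
print(f([(389,271),(426,271),(424,297),(389,297)],103))
im=cv2.imread('pics/w1.png');c=im[145:225,245:335]
cv2.imwrite('pics/c1.png',cv2.resize(c,None,fx=7,fy=7,interpolation=cv2.INTER_CUBIC))
E
```

```text
(array([637.121,  78.243]), np.float64(19.17417764133393), [np.float64(61.06124695067766), np.float64(63.476199748979006), np.float64(60.68847236276657), np.float64(62.51385723713613)])
(array([638.716,  74.883]), np.float64(18.740036666106477), [np.float64(24.54711843217675), np.float64(17.972359198240188), np.float64(23.621908907215513), np.float64(17.94181733098409)])
[[624.423  79.292 103.   ]
 [647.532  87.57  103.   ]
 [652.574  70.319 103.   ]
 [630.336  62.353 103.   ]]
```

View pics/c1.png

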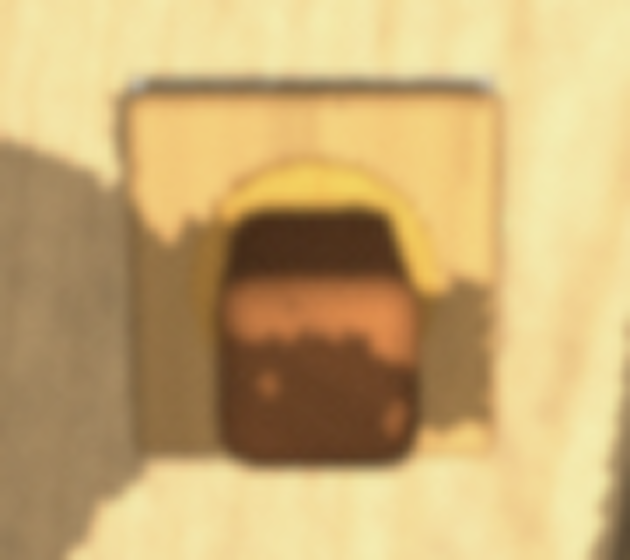

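The zoom shows the foot's top face at corners (130,95), (497,95), (493,457), (133,456) and the handle top at (223,277)–(417,463), centred at (320,370).

```bash
python3 - <<'E'
from h import *
s=sense();m=camera_model('wrist');K=m['intrinsics'];T=toolT(s)@m['mount']
f=lambda L,z:np.array([ray(K,T,(245+(x-3)/7,145+(y-3)/7),z) for x,y in L])
print(fitsq(f([(130,95),(497,95),(493,457),(133,456)],31)))
q=fitsq(f([(224,277),(418,277),(416,463),(221,463)],103));print(q)
for c in (fitsq(f([(130,95),(497,95),(493,457),(133,456)],31))[0],q[0]):
  print('tool delta',T[:0] if 0 else (toolT(s)[:3,:3].T@np.append(c-s['eef_pos'][:2],0)))
E
```

```text
(array([636.896,  78.21 ]), np.float64(19.691871764548402), [np.float64(59.79310060152932), np.float64(61.22416224580623), np.float64(61.46835845300432), np.float64(61.050928947230716)])
(array([636.732,  79.487]), np.float64(19.421525592707226), [np.float64(25.524374484718873), np.float64(25.42206562131851), np.float64(26.290090185147754), np.float64(25.43098112747803)])
tool delta [ 3.194  2.695 -0.003]
tool delta [ 4.451  2.972 -0.004]
```

Emit:
play_rows([
  {"rot": [0,0,0.006],"xyz": [0.0037,0.0028,0],"jaw": 0},
  {"rot": [0,0,0],"xyz": [0,0,0.015],"jaw": 0},
  {"rot": [0,0,0],"xyz": [0,0,0.018],"jaw": 0},
  {"rot": [0,0,0],"xyz": [0,0,0.018],"jaw": 0},
  {"rot": [0,0,0],"xyz": [0,0,0.018],"jaw": 0},
  {"rot": [0,0,0],"xyz": [0,0,0.018],"jaw": 0},
  {"rot": [0,0,0],"xyz": [0,0,0.018],"jaw": 0},
  {"rot": [0,0,0],"xyz": [0,0,0.018],"jaw": 0},
  {"rot": [0,0,0],"xyz": [0,0,0.0134],"jaw": 0},
  {"rot": [0,0,0],"xyz": [0,0,0],"jaw": 0},
])

```text
time_s: 4.13
eef_pos: [631.6, 83.2, 57.3]
ee_rot: [-3.137, -0.002, 1.914]
ft_force: [0.0, -0.4, 0.4]
opening: 85.6
gripper_force: 0.0
```

Emit:
play_rows([
  {"rot": [0,0,0],"xyz": [0,0,0],"jaw": 0.3},
  {"rot": [0,0,0],"xyz": [0,0,0],"jaw": 0.5},
  {"rot": [0,0,0],"xyz": [0,0,0],"jaw": 0.7},
  {"rot": [0,0,0],"xyz": [0,0,0],"jaw": 1},
  {"rot": [0,0,0],"xyz": [0,0,0],"jaw": 1},
  {"rot": [0,0,0],"xyz": [0,0,0],"jaw": 1},
  {"rot": [0,0,0],"xyz": [0,0,0],"jaw": 1},
  {"rot": [0,0,0],"xyz": [0,0,0],"jaw": 1},
  {"rot": [0,0,0],"xyz": [0,0,0],"jaw": 1},
  {"rot": [0,0,0],"xyz": [0,0,0],"jaw": 1},
], newtons=70)

```text
time_s: 4.97
eef_pos: [635.4, 82.1, 61.2]
ee_rot: [3.139, 0.0, 1.913]
ft_force: [-0.4, 0.5, 5.2]
opening: 25.4
gripper_force: 69.0
```

Emit:
play_rows([
  {"rot": [0,0,0],"xyz": [0,0,-0.005],"jaw": 1},
  {"rot": [0,0,0],"xyz": [0,0,-0.01],"jaw": 1},
  {"rot": [0,0,0],"xyz": [0,0,-0.015],"jaw": 1},
  {"rot": [0,0,0],"xyz": [0,0,-0.015],"jaw": 1},
  {"rot": [0,0,0],"xyz": [0,0,-0.015],"jaw": 1},
  {"rot": [0,0,0],"xyz": [0,0,-0.015],"jaw": 1},
  {"rot": [0,0,0],"xyz": [0,0,-0.015],"jaw": 1},
  {"rot": [0,0,0],"xyz": [0,0,-0.01],"jaw": 1},
  {"rot": [0,0,0],"xyz": [0,0,0],"jaw": 1},
  {"rot": [0,0,0],"xyz": [0,0,0],"jaw": 1},
])

```text
time_s: 5.8
eef_pos: [634.6, 81.8, 160.2]
ee_rot: [3.141, 0.0, 1.913]
ft_force: [0.5, -0.1, -4.2]
opening: 25.7
gripper_force: 69.4
```

```bash
python3 - <<'E'
from h import *
s=sense();print(s['time_s'],s['eef_pos'],s['ee_rot'],s['ft_force'],s['wrist_torque'],s['opening'],s['joint_positions'])
im=grab_frame('wrist')
cv2.imwrite('pics/w2.png',cv2.resize(im[150:420,150:430,::-1],None,fx=2.2,fy=2.2,interpolation=cv2.INTER_CUBIC))
im=grab_frame('scene');cv2.imwrite('pics/s2.png',im[:,:,::-1])
E
```

```text
5.8 [634.567  81.839 160.235] [3.141 0.    1.913] [ 0.533 -0.089 -4.2  ] [0.079 0.006 0.006] 25.652706834960977 [ 0.014  0.531  0.12   1.16  -0.     1.243]
```

View pics/w2.png

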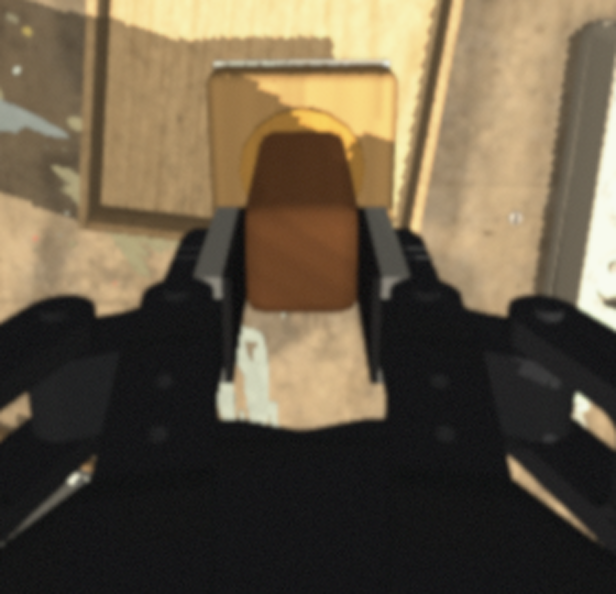

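The tamper hangs square in the fingers: foot far edge at row 70 (columns 210–397), handle top between rows 207 and 310.

```bash
python3 - <<'E'
from h import *
m=camera_model('wrist');K=m['intrinsics'];T=m['mount']
f=lambda L,z:np.array([ray(K,T,(150+(x-.6)/2.2,150+(y-.6)/2.2),z) for x,y in L])
print(f([(210,72),(397,72)],30.2)); print(f([(245,207),(359,207),(357,310),(247,310)],-41.8))
for z in(28,30,32,34):print(z,f([(210,72),(397,72)],z)[:,:2].ravel())
# mould target
yaw=sense()['ee_rot'][2]
Rw=toolT(sense())[:3,:3]
c=np.array([545.4,-245.9]);a=np.radians(86.1)
X=np.array([np.cos(a),np.sin(a)])
tcp=c+3.5*X
print('tcp target',tcp,Rw.T@np.append(tcp-sense()['eef_pos'][:2],0), yaw-a)
E
```

```text
[[ 30.082 -29.637  30.2  ]
 [ 30.043  30.417  30.2  ]]
[[ 12.754 -12.748 -41.8  ]
 [ 12.742  12.516 -41.8  ]
 [-12.857  12.631 -41.8  ]
 [-12.85  -12.889 -41.8  ]]
28 [ 30.478 -29.323  30.44   30.093]
30 [ 30.118 -29.609  30.079  30.388]
32 [ 29.758 -29.894  29.719  30.683]
34 [ 29.398 -30.18   29.359  30.979]
tcp target [ 545.638 -242.408] [-275.929 -191.692    0.172] 0.4099559434345579
```

Emit:
play_rows([
  {"rot": [0,0,0],"xyz": [-0.0125,-0.0087,0],"jaw": 1},
  {"rot": [0,0,0],"xyz": [-0.0246,-0.0172,0],"jaw": 1},
  {"rot": [0,0,0],"xyz": [-0.0328,-0.0229,0],"jaw": 1},
  {"rot": [0,0,0],"xyz": [-0.0328,-0.0229,0],"jaw": 1},
  {"rot": [0,0,0],"xyz": [-0.0328,-0.0229,0],"jaw": 1},
  {"rot": [0,0,0],"xyz": [-0.0328,-0.0229,0],"jaw": 1},
  {"rot": [0,0,0],"xyz": [-0.0328,-0.0229,0],"jaw": 1},
  {"rot": [0,0,0],"xyz": [-0.0328,-0.0229,0],"jaw": 1},
  {"rot": [0,0,0],"xyz": [-0.0271,-0.0189,0],"jaw": 1},
  {"rot": [0,0,0],"xyz": [-0.0168,-0.0115,0],"jaw": 1},
])

```text
time_s: 6.73
eef_pos: [543.0, -248.4, 159.1]
ee_rot: [-3.14, -0.0, 1.91]
ft_force: [-1.2, 0.4, -4.0]
opening: 25.5
gripper_force: 69.6
```

Emit:
play_rows([
  {"rot": [0,0,0.041],"xyz": [0,0,0],"jaw": 1},
  {"rot": [0,0,0.051],"xyz": [0,0,0],"jaw": 1},
  {"rot": [0,0,0.051],"xyz": [0,0,0],"jaw": 1},
  {"rot": [0,0,0.051],"xyz": [0,0,0],"jaw": 1},
  {"rot": [0,0,0.051],"xyz": [0,0,0],"jaw": 1},
  {"rot": [0,0,0.051],"xyz": [0,0,0],"jaw": 1},
  {"rot": [0,0,0.051],"xyz": [0,0,0.003],"jaw": 1},
  {"rot": [0,0,0.041],"xyz": [0,0,0.006],"jaw": 1},
  {"rot": [0,0,0.022],"xyz": [0,0,0.006],"jaw": 1},
  {"rot": [0,0,0],"xyz": [0,0,0],"jaw": 1},
])

```text
time_s: 7.57
eef_pos: [543.7, -244.4, 143.0]
ee_rot: [-3.139, -0.001, 1.502]
ft_force: [0.6, 0.6, -3.2]
opening: 25.7
gripper_force: 69.6
```

```bash
python3 - <<'E'
from h import *
s=sense();print(s['time_s'],s['eef_pos'],s['ee_rot'],s['ft_force'],s['opening'],s['joint_positions'])
np.save('pose3.npy',toolT(s))
im=grab_frame('wrist');cv2.imwrite('pics/w3f.png',im[:,:,::-1])
cv2.imwrite('pics/w3.png',cv2.resize(im[80:320,130:430,::-1],None,fx=2.5,fy=2.5,interpolation=cv2.INTER_CUBIC))
im=grab_frame('scene');c=im[200:370,290:460,::-1];im2=grab_frame('top')[90:240,330:470,::-1]
a=cv2.resize(c,(590,590),interpolation=cv2.INTER_CUBIC);cv2.imwrite('pics/s3.png',a);cv2.imwrite('pics/s3f.png',im[:,:,::-1])
E
```

```text
7.5667 [ 543.721 -244.365  143.025] [-3.139 -0.001  1.502] [ 0.589  0.559 -3.165] 25.66857971309877 [-0.545  0.46  -0.042  1.071 -0.     1.095]
```

View pics/w3.png

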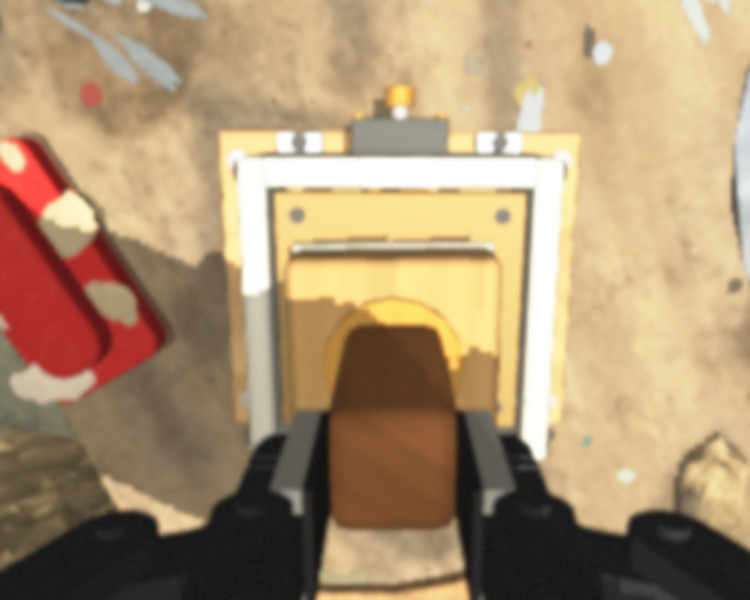

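View pics/s3.png

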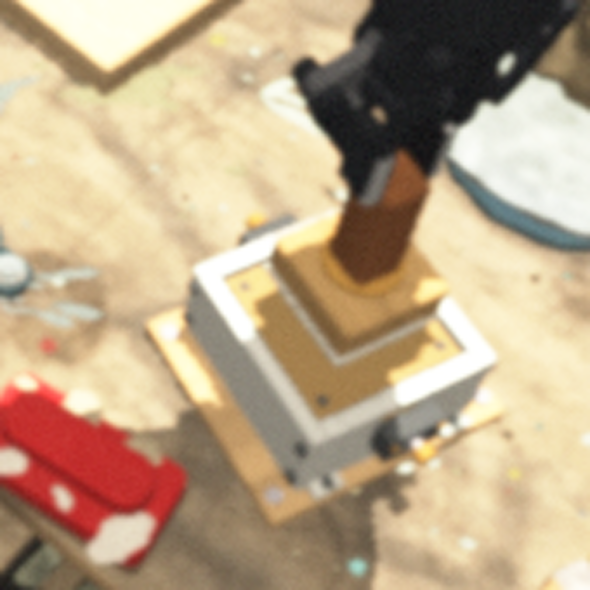

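The wrist view shows the foot over the mouth: foot's far edge (288,254)–(498,254), far rim outer corners (236,157) and (565,157), inner corners (272,189) and (529,189), red block clear at the left. The scene view confirms the tamper hanging upright over the floor.

```bash
python3 - <<'E'
from h import *
m=camera_model('wrist');K=m['intrinsics'];T=m['mount'];W=np.load('pose3.npy')
f=lambda L,z:np.array([ray(K,T,(130+(x-.75)/2.5,80+(y-.75)/2.5),z) for x,y in L])
zt=W[2,3]-64
r=f([(236,157),(565,157),(547,455)],zt);print('rim outer',r)
i=f([(272,189),(529,189)],zt);print('rim inner',i)
ft=f([(288,254),(498,254)],30.2);print('foot top far',ft)
print('sole edge',f([(291,246),(494,246)],58.2))
print('catch far knob centre', f([(400,95)],W[2,3]-50))
E
```

```text
rim outer [[ 55.222 -53.257  79.025]
 [ 55.14   57.672  79.025]
 [-54.378  57.567  79.025]]
rim inner [[ 44.553 -41.581  79.025]
 [ 44.492  46.05   79.025]]
foot top far [[ 30.749 -29.962  30.2  ]
 [ 30.712  29.329  30.2  ]]
sole edge [[ 28.396 -32.927  58.2  ]
 [ 28.355  31.959  58.2  ]]
catch far knob centre [[75.604  2.136 93.025]]
```

Emit:
play_rows([
  {"rot": [0,0,0],"xyz": [0.001,0.0023,0],"jaw": 1},
  {"rot": [0,0,0],"xyz": [0,0,0.002],"jaw": 1},
  {"rot": [0,0,0],"xyz": [0,0,0.003],"jaw": 1},
  {"rot": [0,0,0],"xyz": [0,0,0.003],"jaw": 1},
  {"rot": [0,0,0],"xyz": [0,0,0.003],"jaw": 1},
  {"rot": [0,0,0],"xyz": [0,0,0.003],"jaw": 1},
  {"rot": [0,0,0],"xyz": [0,0,0.002],"jaw": 1},
  {"rot": [0,0,0],"xyz": [0,0,0],"jaw": 1},
  {"rot": [0,0,0],"xyz": [0,0,0],"jaw": 1},
  {"rot": [0,0,0],"xyz": [0,0,0],"jaw": 1},
])

```text
time_s: 8.55
eef_pos: [547.5, -244.0, 129.1]
ee_rot: [3.142, 0.0, 1.503]
ft_force: [-0.2, -0.7, -3.7]
opening: 26.0
gripper_force: 69.6
```

```bash
python3 - <<'E'
from h import *
s=sense();print(s['time_s'],s['eef_pos'],s['ee_rot'],s['ft_force'],s['wrist_torque'])
np.save('pose4.npy',toolT(s))
im=grab_frame('wrist')
cv2.imwrite('pics/w4.png',cv2.resize(im[120:320,170:410,::-1],None,fx=3,fy=3,interpolation=cv2.INTER_CUBIC))
E
```

```text
8.55 [ 547.497 -243.967  129.088] [3.142 0.    1.503] [-0.154 -0.704 -3.692] [-0.003 -0.013  0.026]
```

View pics/w4.png

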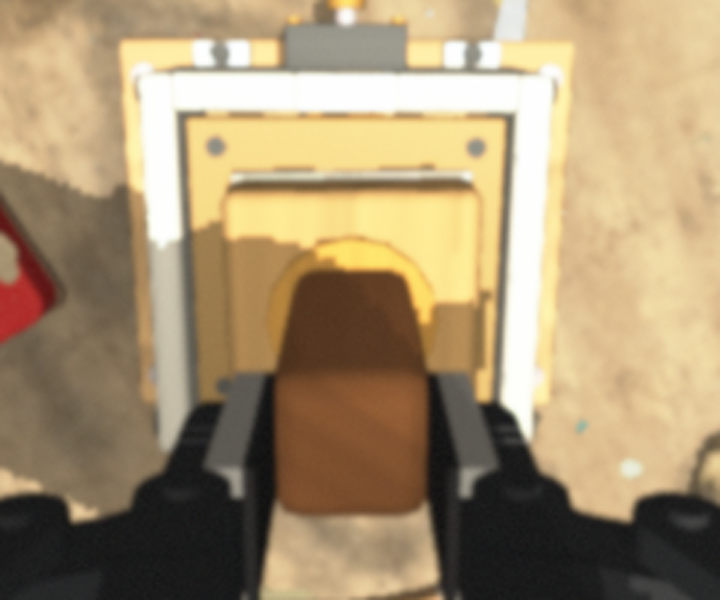

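The foot is laterally centred: sole's far edge at row 177 (columns 230–473), rim inner edge at row 114 (columns 182–513), outer edge at row 71.

```bash
python3 - <<'E'
from h import *
m=camera_model('wrist');K=m['intrinsics'];T=m['mount'];W=np.load('pose4.npy')
f=lambda L,z:np.array([ray(K,T,(170+(x-1)/3,120+(y-1)/3),z) for x,y in L])
print(f([(182,114),(513,114),(143,71),(552,71)],W[2,3]-64)[:,:2]); print(f([(230,176),(473,176)],58.2)[:,:2],f([(225,190),(481,190)],30.2)[:,:2])
E
```

```text
[[ 43.905 -46.01 ]
 [ 43.843  43.105]
 [ 55.231 -55.804]
 [ 55.15   52.932]]
[[ 28.207 -32.749]
 [ 28.167  31.991]] [[ 29.533 -30.174]
 [ 29.497  30.15 ]]
```

Emit:
play_rows([
  {"rot": [0,0,0],"xyz": [0.001,-0.001,0],"jaw": 1},
  {"rot": [0,0,0],"xyz": [0,0,0.0015],"jaw": 1},
  {"rot": [0,0,0],"xyz": [0,0,0.002],"jaw": 1},
  {"rot": [0,0,0],"xyz": [0,0,0.002],"jaw": 1},
  {"rot": [0,0,0],"xyz": [0,0,0.002],"jaw": 1},
  {"rot": [0,0,0],"xyz": [0,0,0.0015],"jaw": 1},
  {"rot": [0,0,0],"xyz": [0,0,0.001],"jaw": 1},
  {"rot": [0,0,0],"xyz": [0,0,0.001],"jaw": 1},
  {"rot": [0,0,0],"xyz": [0,0,0.001],"jaw": 1},
  {"rot": [0,0,0],"xyz": [0,0,0],"jaw": 1},
])

```text
time_s: 9.43
eef_pos: [546.5, -242.9, 117.0]
ee_rot: [-3.142, 0.0, 1.503]
ft_force: [-1.1, -0.3, -1.0]
opening: 25.5
gripper_force: 69.9
```

Emit:
play_rows([
  {"rot": [0,0,0],"xyz": [0,0,0.0006],"jaw": 1},
  {"rot": [0,0,0],"xyz": [0,0,0.0006],"jaw": 1},
  {"rot": [0,0,0],"xyz": [0,0,0.0006],"jaw": 1},
  {"rot": [0,0,0],"xyz": [0,0,0.0006],"jaw": 1},
  {"rot": [0,0,0],"xyz": [0,0,0.0006],"jaw": 1},
  {"rot": [0,0,0],"xyz": [0,0,0.0005],"jaw": 1},
  {"rot": [0,0,0],"xyz": [0,0,0.0005],"jaw": 1},
  {"rot": [0,0,0],"xyz": [0,0,0.0005],"jaw": 1},
  {"rot": [0,0,0],"xyz": [0,0,0.0005],"jaw": 1},
  {"rot": [0,0,0],"xyz": [0,0,0],"jaw": 1},
])

```text
time_s: 10.27
eef_pos: [546.5, -242.9, 111.9]
ee_rot: [-3.142, 0.0, 1.503]
ft_force: [-0.8, 0.9, -1.0]
opening: 25.8
gripper_force: 70.1
```

Emit:
play_rows([
  {"rot": [0,0,0],"xyz": [0,0,0.0006],"jaw": 1},
  {"rot": [0,0,0],"xyz": [0,0,0.0006],"jaw": 1},
  {"rot": [0,0,0],"xyz": [0,0,0.0006],"jaw": 1},
  {"rot": [0,0,0],"xyz": [0,0,0.0006],"jaw": 1},
  {"rot": [0,0,0],"xyz": [0,0,0.0006],"jaw": 1},
  {"rot": [0,0,0],"xyz": [0,0,0.0005],"jaw": 1},
  {"rot": [0,0,0],"xyz": [0,0,0.0005],"jaw": 1},
  {"rot": [0,0,0],"xyz": [0,0,0.0005],"jaw": 1},
  {"rot": [0,0,0],"xyz": [0,0,0.0005],"jaw": 1},
  {"rot": [0,0,0],"xyz": [0,0,0],"jaw": 1},
])

```text
time_s: 11.1
eef_pos: [546.9, -243.2, 108.0]
ee_rot: [3.14, 0.001, 1.503]
ft_force: [-2.6, 1.4, 8.8]
opening: 25.2
gripper_force: 71.0
```

Emit:
play_rows([
  {"rot": [0,0,0],"xyz": [0,0,0.0003],"jaw": 1},
  {"rot": [0,0,0],"xyz": [0,0,0.0003],"jaw": 1},
  {"rot": [0,0,0],"xyz": [0,0,0.0003],"jaw": 1},
  {"rot": [0,0,0],"xyz": [0,0,0.0003],"jaw": 1},
  {"rot": [0,0,0],"xyz": [0,0,0.0003],"jaw": 1},
  {"rot": [0,0,0],"xyz": [0,0,0.0003],"jaw": 1},
  {"rot": [0,0,0],"xyz": [0,0,0.0002],"jaw": 1},
  {"rot": [0,0,0],"xyz": [0,0,0],"jaw": 1},
  {"rot": [0,0,0],"xyz": [0,0,0],"jaw": 1},
  {"rot": [0,0,0],"xyz": [0,0,0],"jaw": 1},
])

```text
time_s: 11.93
eef_pos: [547.0, -243.2, 106.2]
ee_rot: [3.14, 0.001, 1.503]
ft_force: [-2.5, 0.6, 10.7]
opening: 25.5
gripper_force: 71.3
```

```bash
python3 - <<'E'
from h import *
s=sense();print(s['time_s'],s['eef_pos'],s['ee_rot'],s['ft_force'],s['wrist_torque'])
E
```

```text
11.9333 [ 546.97  -243.237  106.243] [3.14  0.001 1.503] [-2.479  0.552 10.656] [0.375 0.905 0.018]
```

Emit:
play_rows([
  {"rot": [0,0,0],"xyz": [0,0,0.0004],"jaw": 1},
  {"rot": [0,0,0],"xyz": [0,0,0.0004],"jaw": 1},
  {"rot": [0,0,0],"xyz": [0,0,0.0004],"jaw": 1},
  {"rot": [0,0,0],"xyz": [0,0,0.0004],"jaw": 1},
  {"rot": [0,0,0],"xyz": [0,0,0.0004],"jaw": 1},
  {"rot": [0,0,0],"xyz": [0,0,0.0003],"jaw": 1},
  {"rot": [0,0,0],"xyz": [0,0,0.0002],"jaw": 1},
  {"rot": [0,0,0],"xyz": [0,0,0],"jaw": 1},
  {"rot": [0,0,0],"xyz": [0,0,0],"jaw": 1},
  {"rot": [0,0,0],"xyz": [0,0,0],"jaw": 1},
])

```text
time_s: 12.77
eef_pos: [546.6, -242.9, 102.5]
ee_rot: [3.142, -0.0, 1.503]
ft_force: [-1.0, 0.2, 2.9]
opening: 25.3
gripper_force: 70.4
```

Emit:
play_rows([
  {"rot": [0,0,0],"xyz": [0,0,0.0003],"jaw": 1},
  {"rot": [0,0,0],"xyz": [0,0,0.0003],"jaw": 1},
  {"rot": [0,0,0],"xyz": [0,0,0.0003],"jaw": 1},
  {"rot": [0,0,0],"xyz": [0,0,0.0003],"jaw": 1},
  {"rot": [0,0,0],"xyz": [0,0,0.0003],"jaw": 1},
  {"rot": [0,0,0],"xyz": [0,0,0.0003],"jaw": 1},
  {"rot": [0,0,0],"xyz": [0,0,0.0002],"jaw": 1},
  {"rot": [0,0,0],"xyz": [0,0,0],"jaw": 1},
  {"rot": [0,0,0],"xyz": [0,0,0],"jaw": 1},
  {"rot": [0,0,0],"xyz": [0,0,0],"jaw": 1},
])

```text
time_s: 13.6
eef_pos: [546.6, -242.9, 100.5]
ee_rot: [3.142, 0.0, 1.503]
ft_force: [-0.6, 0.9, 2.8]
opening: 25.4
gripper_force: 70.5
```

Emit:
play_rows([
  {"rot": [0,0,0],"xyz": [0,0,0.0004],"jaw": 1},
  {"rot": [0,0,0],"xyz": [0,0,0.0004],"jaw": 1},
  {"rot": [0,0,0],"xyz": [0,0,0.0004],"jaw": 1},
  {"rot": [0,0,0],"xyz": [0,0,0.0004],"jaw": 1},
  {"rot": [0,0,0],"xyz": [0,0,0.0004],"jaw": 1},
  {"rot": [0,0,0],"xyz": [0,0,0.0003],"jaw": 1},
  {"rot": [0,0,0],"xyz": [0,0,0.0002],"jaw": 1},
  {"rot": [0,0,0],"xyz": [0,0,0],"jaw": 1},
  {"rot": [0,0,0],"xyz": [0,0,0],"jaw": 1},
  {"rot": [0,0,0],"xyz": [0,0,0],"jaw": 1},
])

```text
time_s: 14.43
eef_pos: [546.6, -242.9, 98.0]
ee_rot: [3.142, 0.0, 1.503]
ft_force: [-1.6, -0.1, 3.4]
opening: 25.4
gripper_force: 70.5
```

Emit:
play_rows([
  {"rot": [0,0,0],"xyz": [0,0,0.0003],"jaw": 1},
  {"rot": [0,0,0],"xyz": [0,0,0.0003],"jaw": 1},
  {"rot": [0,0,0],"xyz": [0,0,0.0002],"jaw": 1},
  {"rot": [0,0,0],"xyz": [0,0,0.0002],"jaw": 1},
  {"rot": [0,0,0],"xyz": [0,0,0.0002],"jaw": 1},
  {"rot": [0,0,0],"xyz": [0,0,0.0002],"jaw": 1},
  {"rot": [0,0,0],"xyz": [0,0,0.0001],"jaw": 1},
  {"rot": [0,0,0],"xyz": [0,0,0],"jaw": 1},
  {"rot": [0,0,0],"xyz": [0,0,0],"jaw": 1},
  {"rot": [0,0,0],"xyz": [0,0,0],"jaw": 1},
])

```text
time_s: 15.27
eef_pos: [546.5, -242.9, 96.5]
ee_rot: [-3.142, -0.0, 1.503]
ft_force: [-0.9, -0.1, 1.9]
opening: 25.3
gripper_force: 70.4
```

Emit:
play_rows([
  {"rot": [0,0,0],"xyz": [0,0,0.0002],"jaw": 1},
  {"rot": [0,0,0],"xyz": [0,0,0.0002],"jaw": 1},
  {"rot": [0,0,0],"xyz": [0,0,0.0002],"jaw": 1},
  {"rot": [0,0,0],"xyz": [0,0,0.0002],"jaw": 1},
  {"rot": [0,0,0],"xyz": [0,0,0.0002],"jaw": 1},
  {"rot": [0,0,0],"xyz": [0,0,0.0002],"jaw": 1},
  {"rot": [0,0,0],"xyz": [0,0,0],"jaw": 1},
  {"rot": [0,0,0],"xyz": [0,0,0],"jaw": 1},
  {"rot": [0,0,0],"xyz": [0,0,0],"jaw": 1},
  {"rot": [0,0,0],"xyz": [0,0,0],"jaw": 1},
])

```text
time_s: 16.1
eef_pos: [546.7, -242.8, 95.7]
ee_rot: [3.141, 0.0, 1.503]
ft_force: [-1.1, 1.6, 6.5]
opening: 25.6
gripper_force: 70.9
```

Emit:
play_rows([
  {"rot": [0,0,0],"xyz": [0,0,0.0002],"jaw": 1},
  {"rot": [0,0,0],"xyz": [0,0,0.0002],"jaw": 1},
  {"rot": [0,0,0],"xyz": [0,0,0.0002],"jaw": 1},
  {"rot": [0,0,0],"xyz": [0,0,0.0002],"jaw": 1},
  {"rot": [0,0,0],"xyz": [0,0,0.0002],"jaw": 1},
  {"rot": [0,0,0],"xyz": [0,0,0],"jaw": 1},
  {"rot": [0,0,0],"xyz": [0,0,0],"jaw": 1},
  {"rot": [0,0,0],"xyz": [0,0,0],"jaw": 1},
  {"rot": [0,0,0],"xyz": [0,0,0],"jaw": 1},
  {"rot": [0,0,0],"xyz": [0,0,0],"jaw": 1},
])

```text
time_s: 16.93
eef_pos: [546.9, -242.8, 95.6]
ee_rot: [3.14, 0.0, 1.503]
ft_force: [-3.4, 3.0, 15.8]
opening: 25.7
gripper_force: 71.9
```

Emit:
play_rows([
  {"rot": [0,0,0],"xyz": [0,0,0.0002],"jaw": 1},
  {"rot": [0,0,0],"xyz": [0,0,0.0001],"jaw": 1},
  {"rot": [0,0,0],"xyz": [0,0,0],"jaw": 1},
  {"rot": [0,0,0],"xyz": [0,0,0],"jaw": 1},
  {"rot": [0,0,0],"xyz": [0,0,0],"jaw": 1},
  {"rot": [0,0,0],"xyz": [0,0,0],"jaw": 1},
  {"rot": [0,0,0],"xyz": [0,0,0],"jaw": 1},
  {"rot": [0,0,0],"xyz": [0,0,0],"jaw": 1},
  {"rot": [0,0,0],"xyz": [0,0,0],"jaw": 1},
  {"rot": [0,0,0],"xyz": [0,0,0],"jaw": 1},
])

```text
time_s: 17.77
eef_pos: [546.9, -242.8, 95.6]
ee_rot: [3.14, 0.0, 1.503]
ft_force: [-3.8, 3.5, 18.0]
opening: 25.4
gripper_force: 72.1
```

Emit:
play_rows([
  {"rot": [0,0,0],"xyz": [0,0,-0.001],"jaw": 1},
  {"rot": [0,0,0],"xyz": [0,0,-0.001],"jaw": 1},
  {"rot": [0,0,0],"xyz": [0,0,-0.001],"jaw": 1},
  {"rot": [0,0,0],"xyz": [0,0,-0.001],"jaw": 1},
  {"rot": [0,0,0],"xyz": [0,0,-0.001],"jaw": 1},
  {"rot": [0,0,0],"xyz": [0,0,-0.001],"jaw": 1},
  {"rot": [0,0,0],"xyz": [0,0,-0.001],"jaw": 1},
  {"rot": [0,0,0],"xyz": [0,0,-0.001],"jaw": 1},
  {"rot": [0,0,0],"xyz": [0,0,0],"jaw": 1},
  {"rot": [0,0,0],"xyz": [0,0,0],"jaw": 1},
])

```text
time_s: 18.6
eef_pos: [546.5, -242.8, 101.9]
ee_rot: [-3.141, -0.0, 1.503]
ft_force: [0.5, 0.1, -4.4]
opening: 25.4
gripper_force: 69.6
```

Emit:
play_rows([
  {"rot": [0,0,0],"xyz": [0,0,-0.004],"jaw": 1},
  {"rot": [0,0,0],"xyz": [0,0,-0.006],"jaw": 1},
  {"rot": [0,0,0],"xyz": [0,0,-0.008],"jaw": 1},
  {"rot": [0,0,0],"xyz": [0,0,-0.008],"jaw": 1},
  {"rot": [0,0,0],"xyz": [0,0,-0.008],"jaw": 1},
  {"rot": [0,0,0],"xyz": [0,0,-0.008],"jaw": 1},
  {"rot": [0,0,0],"xyz": [0,0,-0.008],"jaw": 1},
  {"rot": [0,0,0],"xyz": [0,0,-0.006],"jaw": 1},
  {"rot": [0,0,0],"xyz": [0,0,-0.002],"jaw": 1},
  {"rot": [0,0,0],"xyz": [0,0,0],"jaw": 1},
])

```text
time_s: 19.43
eef_pos: [546.9, -243.1, 160.7]
ee_rot: [3.141, 0.001, 1.503]
ft_force: [0.0, -0.1, -2.9]
opening: 25.4
gripper_force: 69.6
```

```bash
python3 - <<'E'
from h import *
s=sense();print(s['time_s'],s['eef_pos'],s['ee_rot'],s['ft_force'])
im=grab_frame('wrist');a=cv2.resize(im[80:320,130:430,::-1],(500,400),interpolation=cv2.INTER_CUBIC)
im=grab_frame('scene');c=im[230:370,310:450,::-1]
cv2.imwrite('pics/m5.png',np.vstack([a])if 0 else np.hstack([cv2.resize(a,(400,320)),cv2.resize(c,(320,320),interpolation=cv2.INTER_CUBIC)]))
W=toolT(s);d=W[:3,:3].T@np.array([636.5-s['eef_pos'][0],81-s['eef_pos'][1],0]);print(d)
E
```

```text
19.4333 [ 546.864 -243.077  160.716] [3.141 0.001 1.503] [ 0.006 -0.13  -2.882]
[329.417  67.415  -0.109]
```

View pics/m5.png

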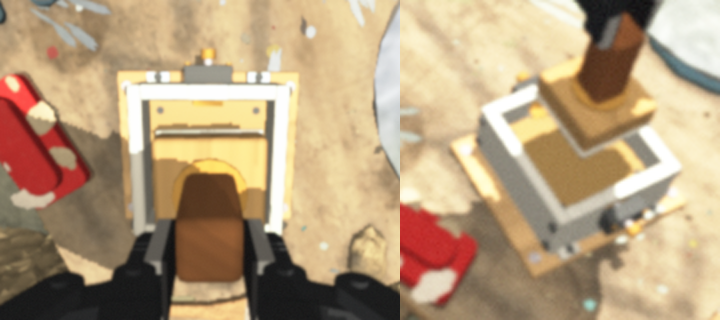

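The floor now lies deep below the rim and stays there with the tamper lifted clear; the red block is unmoved at the left. I'll take the tamper back.

Emit:
play_rows([
  {"rot": [0,0,0],"xyz": [0.0147,0.0027,0],"jaw": 1},
  {"rot": [0,0,0],"xyz": [0.0295,0.0055,0],"jaw": 1},
  {"rot": [0,0,0],"xyz": [0.0393,0.0073,0],"jaw": 1},
  {"rot": [0,0,0],"xyz": [0.0393,0.0073,0],"jaw": 1},
  {"rot": [0,0,0],"xyz": [0.0393,0.0073,0],"jaw": 1},
  {"rot": [0,0,0],"xyz": [0.0393,0.0073,0],"jaw": 1},
  {"rot": [0,0,0],"xyz": [0.0393,0.0073,0],"jaw": 1},
  {"rot": [0,0,0],"xyz": [0.0393,0.0073,0],"jaw": 1},
  {"rot": [0,0,0],"xyz": [0.0315,0.0059,0],"jaw": 1},
  {"rot": [0,0,0],"xyz": [0.0165,0.003,0],"jaw": 1},
])

```text
time_s: 20.37
eef_pos: [629.5, 84.9, 159.3]
ee_rot: [-3.141, -0.001, 1.506]
ft_force: [-0.6, -0.9, -4.1]
opening: 25.8
gripper_force: 69.7
```

Emit:
play_rows([
  {"rot": [0,0,0],"xyz": [0,0,0],"jaw": 1},
  {"rot": [0,0,0],"xyz": [0,0,0.008],"jaw": 1},
  {"rot": [0,0,0],"xyz": [0,0,0.015],"jaw": 1},
  {"rot": [0,0,0],"xyz": [0,0,0.015],"jaw": 1},
  {"rot": [0,0,0],"xyz": [0,0,0.015],"jaw": 1},
  {"rot": [0,0,0],"xyz": [0,0,0.015],"jaw": 1},
  {"rot": [0,0,0],"xyz": [0,0,0.012],"jaw": 1},
  {"rot": [0,0,0],"xyz": [0,0,0.006],"jaw": 1},
  {"rot": [0,0,0],"xyz": [0,0,0.003],"jaw": 1},
  {"rot": [0,0,0],"xyz": [0,0,0],"jaw": 1},
])

```text
time_s: 21.2
eef_pos: [629.0, 79.6, 70.3]
ee_rot: [-3.14, 0.0, 1.502]
ft_force: [-0.1, -0.3, -3.0]
opening: 25.1
gripper_force: 69.6
```

Emit:
play_rows([
  {"rot": [0,0,0],"xyz": [0,0,0.002],"jaw": 1},
  {"rot": [0,0,0],"xyz": [0,0,0.002],"jaw": 1},
  {"rot": [0,0,0],"xyz": [0,0,0.001],"jaw": 1},
  {"rot": [0,0,0],"xyz": [0,0,0.001],"jaw": 1},
  {"rot": [0,0,0],"xyz": [0,0,0.001],"jaw": 1},
  {"rot": [0,0,0],"xyz": [0,0,0.001],"jaw": 1},
  {"rot": [0,0,0],"xyz": [0,0,0.0007],"jaw": 1},
  {"rot": [0,0,0],"xyz": [0,0,0],"jaw": 1},
  {"rot": [0,0,0],"xyz": [0,0,0],"jaw": 1},
  {"rot": [0,0,0],"xyz": [0,0,0],"jaw": 1},
])

```text
time_s: 22.03
eef_pos: [629.6, 80.2, 62.4]
ee_rot: [3.142, -0.0, 1.503]
ft_force: [-0.0, -0.3, -3.7]
opening: 25.3
gripper_force: 69.6
```

Emit:
play_rows([
  {"rot": [0,0,0],"xyz": [0,0,0.0005],"jaw": 1},
  {"rot": [0,0,0],"xyz": [0,0,0.0005],"jaw": 1},
  {"rot": [0,0,0],"xyz": [0,0,0.0005],"jaw": 1},
  {"rot": [0,0,0],"xyz": [0,0,0.0003],"jaw": 1},
  {"rot": [0,0,0],"xyz": [0,0,0],"jaw": 1},
  {"rot": [0,0,0],"xyz": [0,0,0],"jaw": 1},
  {"rot": [0,0,0],"xyz": [0,0,0],"jaw": 1},
  {"rot": [0,0,0],"xyz": [0,0,0],"jaw": 1},
  {"rot": [0,0,0],"xyz": [0,0,0],"jaw": 1},
  {"rot": [0,0,0],"xyz": [0,0,0],"jaw": 1},
])

```text
time_s: 22.87
eef_pos: [630.1, 80.4, 61.2]
ee_rot: [3.14, -0.0, 1.503]
ft_force: [-1.1, 0.7, 6.9]
opening: 25.7
gripper_force: 70.7
```

Emit:
play_rows([
  {"rot": [0,0,0],"xyz": [0,0,-0.0005],"jaw": 1},
  {"rot": [0,0,0],"xyz": [0,0,0],"jaw": 0.6},
  {"rot": [0,0,0],"xyz": [0,0,0],"jaw": 0.5},
  {"rot": [0,0,0],"xyz": [0,0,0],"jaw": 0.3},
  {"rot": [0,0,0],"xyz": [0,0,0],"jaw": 0.1},
  {"rot": [0,0,0],"xyz": [0,0,0],"jaw": 0},
  {"rot": [0,0,0],"xyz": [0,0,0],"jaw": 0},
  {"rot": [0,0,0],"xyz": [0,0,0],"jaw": 0},
  {"rot": [0,0,0],"xyz": [0,0,0],"jaw": 0},
  {"rot": [0,0,0],"xyz": [0,0,0],"jaw": 0},
])

```text
time_s: 23.7
eef_pos: [629.6, 80.2, 61.0]
ee_rot: [-3.142, 0.0, 1.503]
ft_force: [-0.3, -0.1, 0.2]
opening: 85.2
gripper_force: 0.0
```

Emit:
play_rows([
  {"rot": [0,0,0],"xyz": [0,0,-0.005],"jaw": 0},
  {"rot": [0,0,0],"xyz": [0,0,-0.01],"jaw": 0},
  {"rot": [0,0,0],"xyz": [0,0,-0.02],"jaw": 0},
  {"rot": [0,0,0],"xyz": [0,0,-0.02],"jaw": 0},
  {"rot": [0,0,0],"xyz": [0,0,-0.02],"jaw": 0},
  {"rot": [0,0,0],"xyz": [0,0,-0.02],"jaw": 0},
  {"rot": [0,0,0],"xyz": [0,0,-0.02],"jaw": 0},
  {"rot": [0,0,0],"xyz": [0,0,-0.02],"jaw": 0},
  {"rot": [0,0,0],"xyz": [0,0,-0.005],"jaw": 0},
  {"rot": [0,0,0],"xyz": [0,0,0],"jaw": 0},
])

```text
time_s: 24.53
eef_pos: [630.8, 80.3, 203.4]
ee_rot: [3.138, -0.0, 1.503]
ft_force: [-0.6, 0.5, -0.5]
opening: 85.3
gripper_force: 0.0
```

```bash
python3 - <<'E'
from h import *
s=sense();print(s['time_s'],s['eef_pos'],s['ft_force'],s['opening'])
im=grab_frame('scene');cv2.imwrite('pics/s6.png',cv2.resize(im[110:370,200:460,::-1],(590,590),interpolation=cv2.INTER_CUBIC))
E
```

```text
24.5333 [630.807  80.255 203.445] [-0.63   0.55  -0.475] 85.3095784641938
```

View pics/s6.png

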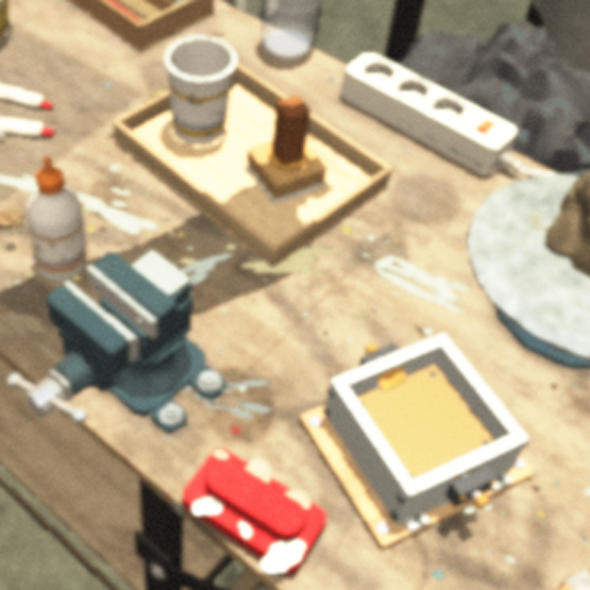

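The tamper stands upright in the tray at (288,150). The mould floor at (427,420) is down and level, with the brass catch over it. The cup, bottle and red block have not moved.

```bash
python3 -c "
from rig import *
print(sign_off())"
```

```text
the job is handed in; nothing more can be done
None
```

The job is handed in: I pressed the floor onto its stops with about 22 N and it stayed down when the tamper lifted; the tamper is upright in the tray, and the cup, bottle and red block look unmoved in the last picture.

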